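# Fetch a cutter wheel from the bypass-door bench case

### The job

The toothed cutter wheel lies in the right-hand end of the aluminium bench case, under both of its sliding glass leaves: pinch the catch of the upper leaf and slide that leaf fully to the left end, then press the plate right down in the lower leaf's finger pull to free it and slide that leaf beneath the upper one to its stop, without leaning hard on it. Take the wheel out and set it down flat, on its toothed disc, inside the grey tray; let go of everything. Leave both leaves at the left, leave the slotted jaw block where it is in the case, and do not disturb the other things on the bench. (Left and right as seen from the robot.)

Things in the scene. Friction and masses are not known exactly. Their poses are not given: they have to be found in the camera images.
- case: Low fixed aluminium bench case, 236 (x) x 401 (y) x 84 mm high, two glass leaves on top sliding along its y. Origin: centre of its underside; +y to the robot's left, +x away from the robot, turned by up to 0.18 rad. Inside 220 x 385 mm, felt floor 6 mm above the bench; walls 8 mm thick, 84 mm high; a divider 32 mm high at y = 0.
- upper_leaf: Upper glass leaf, 212 (x) x 200 (y) x 6 mm. Origin: centre of its underside, 66 mm above the bench (top face at 72 mm); axes as the case's. Slides along the case's y only, rubbing with about 3 N: case y = -92.5 mm at the right end, +92.5 mm at the left rubber stop. Starts within 20 mm of the right end, over the lower leaf; its catch holds it from going further than 25 mm.
- pinch_grip (a point): Midway between the upper leaf's two upright black pinch tabs, in the leaf's middle, 100 mm above the bench. Each tab is 30 mm wide along y, 6 mm thick, and stands from 72 to 114 mm above the bench; outer faces 54 mm apart along x (42 mm when pinched). From each a steel rod, 8 mm wide, top 80 mm above the bench, runs outward along x: keep fingertips above it.
- upper_catch (a point): Tip of the far (+x) rod of the upper leaf's catch, at its top. Both rods stand in notches of the rail lips. Pinch both tabs together along x: each is sprung, 3 N to start, 8 N fully in at 6 mm, its rod free after 4 mm; grip with 12 N or more and keep pinching while sliding left. At the left end the rods spring out into notches again.
- lower_leaf: Lower glass leaf, 212 (x) x 200 (y) x 6 mm. Origin: centre of its underside, 56 mm above the bench (top face at 62 mm); axes as the case's. Slides along the case's y only, rubbing with about 3 N: case y = -92.5 mm at the right end, +32.5 mm at the left rubber stop. Starts within 10 mm of the right end; its catch holds it from going further than 14 mm. Fingers may load it with 60 N at most.
- finger_pull (a point): Centre of the finger pull in the lower leaf, 76.5 mm right of the leaf's centre: a black-walled recess 64 (x) x 36 (y) mm whose floor is a sprung grey plate, 52 mm above the bench at rest (this point), 10 mm below the leaf's top face. The plate goes down 7 mm: 4 N to start, 9.6 N at the bottom. This point moves with the leaf, not with the plate.
- pull_wall (a point): Middle of the top edge of the recess's left wall, 62 mm above the bench, the wall 16 mm deep. The leaf is free only when the plate is nearly at the bottom (last 1.5 mm): feel it bottom out and keep it down for the first 40 mm while closed fingertips in the recess push this wall to the left. At the left stop it is 18 mm short of the upper leaf's right edge, if that leaf is fully left.
- wheel: The cutter wheel to fetch: steel disc with small teeth, 47 mm across and 8 mm thick, with a plain round hub 24 mm across on top, 30 mm high in all, 0.1 to 0.2 kg. Origin: centre of its underside, z up along the hub. It stands on the case floor about 130 mm right of the case's middle, at case x of about +55 or -55 mm (it changes place with the jaw).
- jaw: Steel clamp jaw, a block 44 x 30 x 26 mm with a 10 mm slot along its top, standing in the other of the two places in the right end of the case. Origin: centre of its underside. To be left where it is (within 30 mm).
- tray: Open grey plastic tray, 130 (x) x 120 (y) x 20 mm high, walls and floor 4 to 5 mm thick, fixed on the bench to the right of the case. Origin: centre of its underside.
- bush: Brass bush, 32 mm across, 26 mm high, in the left end of the case; leave alone.
- padlock: Brass padlock lying on the bench beyond the tray, body 50 x 44 x 22 mm; leave alone.
- oil_bottle: White plastic oil bottle, 44 mm across, 130 mm high, behind the case; leave alone.
- brush: Wooden-handled brush, 200 mm long, lying behind the case; leave alone.
- screwdriver: Black-handled screwdriver, 200 mm long, lying to the left; leave alone.
- mug: White mug, 76 mm across, 90 mm high, to the left; leave alone.
- bar_stub: Upright steel bar offcut, 28 mm across, 50 mm high, left of the case; leave alone.

How it is judged:
On the way, in this order (a step that is already met when the one before it is completed fails the run):
1. the upper leaf is slid to the left end (within 12.5 mm of its stop) while the lower leaf is still at the right (y of upper_leaf in the frame of case above 0.08 m and y of lower_leaf in the frame of case below -0.06 m), for 0.2 s.
2. the lower leaf is slid to the left beneath it (within 14.5 mm of its stop) (y of upper_leaf in the frame of case above 0.08 m and y of lower_leaf in the frame of case above 0.018 m), for 0.2 s.
At the end, for the whole second after the job is handed in: Both leaves are at the left (upper within 12.5 mm, lower within 14.5 mm of its stop) and the cutter wheel rests flat on its toothed disc on the floor of the grey tray, wholly inside its walls, hub up (within 0.15 rad), at rest and released (all of step 2 and x of wheel in the frame of tray between -0.045 and 0.045 m and y of wheel in the frame of tray between -0.04 and 0.04 m and z of wheel in the frame of tray below 0.012 m and angle between wheel's own z axis and vertical below 0.15 rad and linear speed of wheel below 0.02 m/s); the robot touches nothing.
It fails at once if the lower glass leaf with its finger pull is loaded with more than 60 N by the fingers (contact force between the fingers and lower_leaf above 60 N).
It fails at once if the jaw block is moved more than 30 mm (distance of jaw from where it was at the start of the episode above 0.03 m).
It fails at once if another thing on the bench or in the case is moved more than 40 mm (distance of any of bush, padlock, oil_bottle, brush, screwdriver, mug, bar_stub from where it was at the start of the episode above 0.04 m).
It also fails if it takes over 72 s, if anything falls off the work surface, if the arm or the gripper's body presses on something with over 40 N, if the wrist force passes 120 N, or if a joint passes its speed limit or range.

### The arm

A 6-joint arm with a two-finger parallel gripper is mounted at the origin on the work surface. World frame = base frame: x ahead of the robot, y to its left, z up, the work surface at z = 0. Lengths are in m, angles in rad, forces in N, time in s.
With the tool pointing down it reaches from about 0.35 to 0.975 m from the base axis. Payload 4.9 kg.
Tool frame: the origin (TCP) lies on the centre line of the jaws, within the pads' length; the fingertips stand ctrl.tcp_to_tips ahead of it and the grasp point (between the pads) lies 3 mm ahead of it (ctrl.tcp_to_tips is the distance from the TCP to the fingertips, in m); z points along the fingers, y is the direction in which the jaws open and shut (so a half turn about z gives the same grasp; the last joint's range is limited). The gripper opens to 85 mm and grips with 20 to 120 N. Pads are 22 mm wide; open, the fingers measure 114 mm over their backs; the gripper's body (76 mm by 85 mm) begins 54 mm behind the grasp point. The pads swing forward as they close: fully open they stand 13 mm farther back than shut.
Start: joints at [-1.375, 0.053, 1.613, -0, 1.476, -0.119], TCP at [0.194, -0.594, 0.253] pointing down, gripper open.
Joint ranges: [-3.01, 3.01], [-1.01, 2.22], [0.06, 2.58], [-1.02, 4.17], [0.09, 2.62], [-3.14, 3.14]. Speed limits (rad/s): [2.57, 2.57, 3.14, 3.14, 3.14, 3.14].

### API

Orientations are given as a rotation vector (axis times angle).
In Python, from station import ctrl, vision gives the robot as it stands.
- The arm moves only by the tool jog_arm, never from a script. Its argument "deltas" is a list of rows, each a list of 7 numbers: the turn, a rotation vector about the tool's x, y, z in rad, then the shift along the tool's x, y, z in cm, then the opening, from 0 (shut) to 1 (fully open). A call has 1 to 12 rows; each row shifts and turns the commanded pose from where the row before left it, along the tool's axes as they then stand; what a row does not reach is not made up. A row lasts 1/12 s, in which the tool goes at most 41.7 mm and 7.16 degrees, less where a joint would pass 70% of its speed; a pose out of reach is approached as far as the arm can. A call with a gripper value outside its range is refused whole. The fingers move at their own pace and stop on an object; "grip_force" is the grip in N (left out, the last holds). Time passes only in rows, so rows that do not move let the fingers close. It gives the time, the measured TCP pose, the force and the opening at its end, in the units of the state.
- ctrl.get_obs(): the state, without advancing time (a new reading comes with each control period).
- vision.get_image(name): name is "scene" or "top"; returns (picture, depth): 420x560x3 uint8, red, green, blue; 420x560 float32, m along the optical axis (not along the pixel's ray), 0 where there is no reading.
- vision.calibration(name): a dict with "fx", "fy", "cx", "cy" (pixels), "rvec" (rotation vector, rad) and "tvec" (3), from world to camera coordinates, as OpenCV has them. Camera axes: x right, y down, z forward; pixel columns grow to the right and rows downward; lengths in m; the calibration is good to about 2 mm. A picture is of the moment at which its call begins. calibration takes no time and is no camera call.
- ctrl.finish_job(): hands the job in, once; it reports no verdict.
The state is a dict: "t": time; "q": joint angles; "dq": joint speeds; "effort": joint torques, N m; "tool_pos": TCP position; "tool_rot": TCP orientation; "contact_force": force on the tool from outside, world axes, zero at the start; "wrist_torque": the same for the moment, N m; "opening": finger opening in m.
Only numpy, scipy, OpenCV 4.12 (cv2) and the standard library are available. Lean on these libraries where they do the work, as an engineer would, in place of code of your own. Each camera call takes 0.05 s, during which the arm holds its last target. There are 200 camera calls.

## Working session

There is one attempt and no reset: what is moved stays moved. The work goes in short steps, Python scripts to look and compute and a tool call to move; the robot and the scene stay as the last step left them, time stands still between calls to the robot, and variables do not carry over. Pictures are saved under pics/ and viewed, about 8 in all and at most 12, crops included, and the job is handed in when it is done.

Besides the shell and the picture viewer there is one more tool, called after "Call:" as name([rows], argument=value, ...), one row to a line, values as JSON. jog_arm: Moves the arm, as the interface text tells. Its arguments: {"type":"object","properties":{"deltas":{"type":"array"},"grip_force":{"type":"number"}},"required":["deltas"]}

```bash
ls; mkdir -p pics
cat > h.py <<'E'
import numpy as np, cv2
from scipy.spatial.transform import Rotation as R
from station import ctrl, vision
def cam(n):
    c=vision.calibration(n); K=np.array([[c['fx'],0,c['cx']],[0,c['fy'],c['cy']],[0,0,1.]])
    return K,R.from_rotvec(np.ravel(c['rvec'])).as_matrix(),np.ravel(c['tvec'])
def ray(n,u,v):
    K,Rm,t=cam(n); return -Rm.T@t, Rm.T@np.linalg.inv(K)@np.array([u,v,1.])
def at_z(n,u,v,z):
    o,d=ray(n,u,v); return o+d*(z-o[2])/d[2]
def at_d(n,u,v,dep):
    o,d=ray(n,u,v); return o+d*dep
def proj(n,p):
    K,Rm,t=cam(n); q=K@(Rm@np.asarray(p)+t); return q[:2]/q[2]
def tri(n1,a,n2,b):
    o1,d1=ray(n1,*a); o2,d2=ray(n2,*b); s=np.linalg.lstsq(np.c_[d1,-d2],o2-o1,rcond=None)[0]
    p,q=o1+s[0]*d1,o2+s[1]*d2; return (p+q)/2,np.linalg.norm(p-q)
E
python3 - <<'E'
from h import *
for n in ('scene','top'):
    im,d=vision.get_image(n); np.save(f'{n}0.npy',d); cv2.imwrite(f'pics/{n}0.png',im[:,:,::-1]); print(n,cam(n))
o=ctrl.get_obs();print(o,ctrl.tcp_to_tips)
a=[cv2.imread(f'pics/{n}0.png') for n in('scene','top')]
E
```

```text
pics
scene (array([[508.79354765,   0.        , 285.37393708],
       [  0.        , 508.79354765, 214.27409544],
       [  0.        ,   0.        ,   1.        ]]), array([[-0.25855535,  0.96594735, -0.00973869],
       [ 0.54477517,  0.1374799 , -0.82723594],
       [-0.79772749, -0.21919168, -0.5617703 ]]), array([ 0.09432875, -0.21298069,  1.78573839]))
top (array([[425.46463832,   0.        , 278.86605619],
       [  0.        , 425.46463832, 211.69883834],
       [  0.        ,   0.        ,   1.        ]]), array([[-0.02555588, -0.99948932, -0.01918337],
       [-0.9952648 ,  0.02723871, -0.09330616],
       [ 0.09378104,  0.01670801, -0.99545264]]), array([0.07997468, 0.53535351, 1.33760265]))
{'t': 0.1, 'q': array([-1.37499090e+00,  5.32983965e-02,  1.61416890e+00,  4.47480344e-06,
        1.47599279e+00, -1.18981969e-01]), 'dq': array([-0.00187143, -0.00104905, -0.00087665,  0.00048162,  0.00086467,
       -0.00087771]), 'effort': array([ 8.24634826e-04, -3.94901955e+01, -3.71361887e+01, -6.16735019e-05,
        3.96898395e-03,  1.54963027e-05]), 'tool_pos': array([ 0.19341813, -0.59376549,  0.25217394]), 'tool_rot': array([-3.10091687e+00, -4.92134671e-01,  1.05593574e-04]), 'contact_force': array([-0.49261157, -0.81143867,  0.14598781]), 'wrist_torque': array([ 0.01643253, -0.00926364,  0.00898716]), 'opening': 0.08505535009161841} 0.022
```

View pics/top0.png

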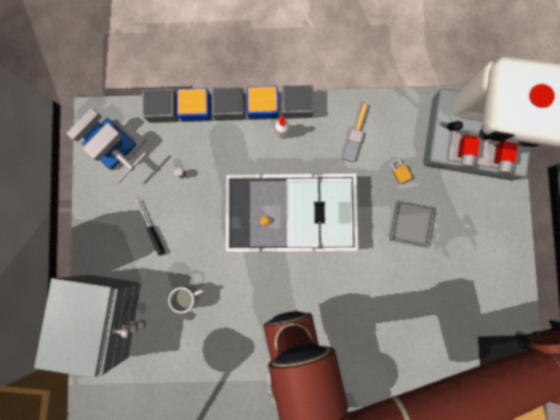

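View pics/scene0.png

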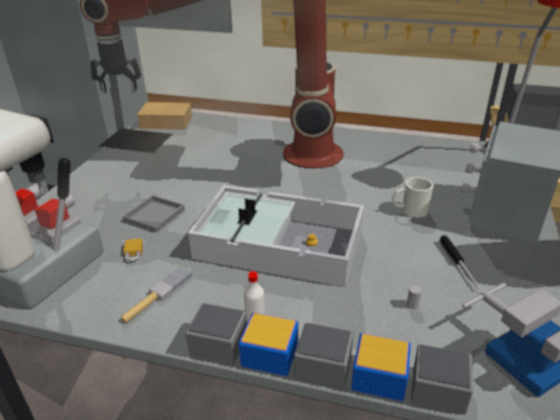

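The top view shows the case at columns 226–357 and rows 175–250, with the black pinch tabs near (319,212) and the tray near (412,223). The scene view shows the tabs at about (247,211). I'll enlarge both areas.

Run:
```python
import cv2,numpy as np
t=cv2.imread('pics/top0.png')[165:260,215:445]; s=cv2.imread('pics/scene0.png')[180:285,115:375]
t=cv2.resize(t,(780,int(95*780/230)),interpolation=3); 
s=cv2.resize(s,None,fx=2.5,fy=2.5,interpolation=3)
c=np.zeros((600,780,3),np.uint8);c[:t.shape[0]]=t;c[325:587,:650]=s[:262]
print(t.shape,780/230);cv2.imwrite('pics/crop0.png',c)
```

```text
(322, 780, 3) 3.391304347826087
```

View pics/crop0.png

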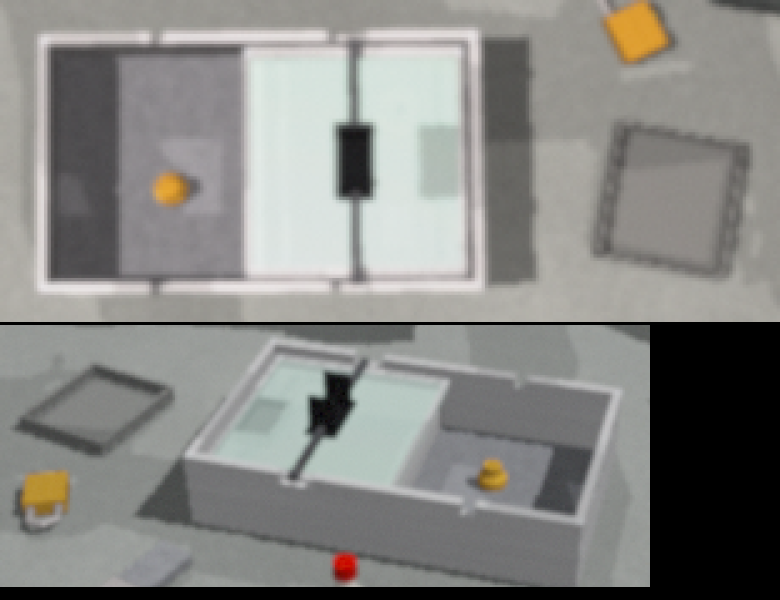

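Run:
```python
from h import *
T=lambda u,v:(215+u/3.3913,165+v/3.3913); S=lambda u,v:(115+u/2.5,180+(v-325)/2.5)
# order: near-right, near-left, far-left, far-right
tc=[T(484,291),T(39,293),T(38,32),T(481,30)]; sc=[S(275,342),S(620,392),S(582,524),S(186,458)]
P=np.array([at_z('top',*p,.084) for p in tc]); print('top@84',P)
for a,b in zip(tc,sc): print('tri',tri('top',a,'scene',b))
P3=np.array([at_z('scene',*p,.084) for p in sc]); print('scene',P3)
for Q in (P,P3):
    c=Q.mean(0); y=(Q[1]-Q[0]+Q[2]-Q[3])[:2]; yaw=np.arctan2(y[1],y[0])-np.pi/2; print(c,yaw, np.linalg.norm(Q[1]-Q[0]),np.linalg.norm(Q[2]-Q[1]))
tt=[T(593,254),T(617,121),T(750,145),T(724,276)]; ts=[S(96,366),S(18,425),S(98,453),S(173,394)]
Q=np.array([at_z('top',*p,.02) for p in tt]);print('tray',Q,Q.mean(0))
Q=np.array([at_z('scene',*p,.02) for p in ts]);print('tray s',Q,Q.mean(0))
print('tabs top',at_z('top',*T(355,161),.105), 'rod ends',at_z('top',*T(354,42),.08),at_z('top',*T(358,280),.08))
print('tabs scene', at_z('scene',*S(330,402),.095),'farrod',at_z('scene',*S(292,474),.08), at_z('scene',*S(364,362),.08))
print('pull top',at_z('top',*T(440,160),.056),'leafL',at_z('top',*T(245,165),.072))
print('tri farrod',tri('top',T(354,42),'scene',S(292,474)),'tri tabs',tri('top',T(355,161),'scene',S(330,400)))
for u,v in((355,161),(300,160),(430,240)):
    d=np.load('top0.npy');a,b=T(u,v);print(at_d('top',a,b,d[int(round(b)),int(round(a))]))
```

```text
top@84 [[ 0.40627406 -0.17104149  0.084     ]
 [ 0.41468708  0.22747607  0.084     ]
 [ 0.65224723  0.22505493  0.084     ]
 [ 0.64235578 -0.17843259  0.084     ]]
tri (array([ 0.4055024 , -0.16983456,  0.07672043]), np.float64(0.004983086482325051))
tri (array([0.41464862, 0.22872659, 0.07775482]), np.float64(0.0007313336988965843))
tri (array([0.65221627, 0.22566501, 0.08364002]), np.float64(0.0011303362561023542))
tri (array([ 0.64194742, -0.17601744,  0.07952707]), np.float64(0.006639279860386627))
scene [[ 0.41657808 -0.16242275  0.084     ]
 [ 0.42408505  0.22991307  0.084     ]
 [ 0.65247905  0.22625874  0.084     ]
 [ 0.64726496 -0.1694813   0.084     ]]
[0.52889104 0.02576423 0.084     ] -0.022819426469440796 0.3986063573200699 0.23757248371669348
[0.53510179 0.03106694 0.084     ] -0.01614052247123765 0.39240762910870985 0.2284232392944555
tray [[ 0.43805873 -0.28497802  0.02      ]
 [ 0.56296412 -0.31382362  0.02      ]
 [ 0.53672351 -0.43738722  0.02      ]
 [ 0.41435429 -0.4058738   0.02      ]] [ 0.48802516 -0.36051567  0.02      ]
tray s [[ 0.42238184 -0.3935874   0.02      ]
 [ 0.55686951 -0.42067835  0.02      ]
 [ 0.58332758 -0.30879834  0.02      ]
 [ 0.45612215 -0.27831645  0.02      ]] [ 0.50467527 -0.35034513  0.02      ]
tabs top [ 0.52411259 -0.05837071  0.105     ] rod ends [ 0.63535272 -0.06320428  0.08      ] [ 0.41898523 -0.05934015  0.08      ]
tabs scene [ 0.53306483 -0.05704815  0.095     ] farrod [ 0.64126639 -0.06064584  0.08      ] [ 0.42679183 -0.05379052  0.08      ]
pull top [ 0.52729887 -0.14041945  0.056     ] leafL [0.5261493  0.03925597 0.072     ]
tri farrod (array([ 0.63599271, -0.06323384,  0.07569255]), np.float64(0.0006719645017194306)) tri tabs (array([ 0.52533309, -0.05959137,  0.09206424]), np.float64(0.0004049047565072401))
[ 0.5269795  -0.0609047   0.07305426]
[ 0.5291199  -0.01087481  0.07458925]
[ 0.45326192 -0.12560192  0.0772186 ]
```

Call:
jog_arm([
  [0,0,0,2.5,-2.1,0,1],
  [0,0,0,2.7,-2.25,0,1],
  [0,0,0,2.7,-2.25,0,1],
  [0,0,0,2.7,-2.25,0,1],
  [0,0,0,2.7,-2.25,0,1],
  [0,0,0,2.7,-2.25,0,1],
  [0,0,0,2.7,-2.25,0,1],
  [0,0,0,2.7,-2.25,0,1],
  [0,0,0,2.7,-2.25,0,1],
  [0,0,0,2.7,-2.25,0,1],
  [0,0,0,2.7,-2.25,0,1],
  [0,0,0,2.7,-2.25,0,1],
])

```text
t: 1.1
tool_pos: [0.4169, -0.2375, 0.2529]
tool_rot: [-3.103, -0.492, 0.0]
contact_force: [0.7, -0.2, -0.5]
opening: 0.0855
```

Call:
jog_arm([
  [0,0,0,2.7,-2.25,0,1],
  [0,0,0,2.7,-2.25,0,1],
  [0,0,0,2.7,-2.25,0,1],
  [0,0,0,2.7,-2.25,0,1],
  [0,0,0,2.7,-2.25,0,1],
  [0,0,0,2.7,-2.25,0,1],
  [0,0,-0.1,0,0,0.5,1],
  [0,0,-0.12,0,0,0.5,1],
  [0,0,-0.12,0,0,0.5,1],
  [0,0,-0.12,0,0,0.5,1],
  [0,0,-0.12,0,0,0.5,1],
  [0,0,-0.12,0,0,0.5,1],
])

```text
t: 2.1
tool_pos: [0.5285, -0.0605, 0.2224]
tool_rot: [-2.74, -1.535, 0.001]
contact_force: [0.6, -0.9, 0.1]
opening: 0.0854
```

Call:
jog_arm([
  [0,0,-0.12,0,0,0.5,1],
  [0,0,-0.12,0,0,0.5,1],
  [0,0,-0.12,0,0,0.5,1],
  [0,0,-0.12,0,0,0.5,1],
  [0,0,-0.056,0,0,0.5,1],
  [0,0,0,0,0,0.5,1],
  [0,0,0,0,0,0,1],
  [0,0,0,0,0,0,1],
])

```text
t: 2.77
tool_pos: [0.5284, -0.0606, 0.1927]
tool_rot: [-2.244, -2.197, 0.001]
contact_force: [-0.6, 0.2, 0.9]
opening: 0.0852
```

```bash
cat >> h.py <<'E'
def state():
    o=ctrl.get_obs(); M=R.from_rotvec(o['tool_rot']).as_matrix()
    print('t',round(o['t'],2),'p',o['tool_pos'].round(4),'F',o['contact_force'].round(1),'op',round(o['opening'],4),'q',o['q'].round(2)); print(M.round(3)); return o,M
def to(p):
    o,M=state(); print('move cm',(M.T@(np.array(p)-o['tool_pos'])*100).round(2))
E
python3 -c "
from h import *
to([.527,-.0595,.106])
n='top';im,d=vision.get_image('top');np.save('top1.npy',d)
im2,d2=vision.get_image('scene')
t=cv2.resize(im[165:260,215:365],None,fx=4,fy=4,interpolation=3);s=cv2.resize(im2[160:285,180:380],None,fx=3.2,fy=3.2,interpolation=3)
c=np.zeros((800,640,3),np.uint8);c[:380,:600]=t;c[390:790,:640]=s;cv2.imwrite('pics/c1.png',cv2.resize(c,None,fx=.75,fy=.75)[:,:,::-1])
"
```

```text
t 2.77 p [ 0.5284 -0.0606  0.1927] F [-0.6  0.2  0.9] op 0.0852 q [-0.25 -0.13  1.89  0.    1.38 -0.23]
[[ 0.021  1.    -0.001]
 [ 1.    -0.021  0.   ]
 [ 0.    -0.001 -1.   ]]
move cm [ 0.11 -0.13  8.67]
```

Call:
jog_arm([
  [0,0,0,0.05,-0.05,1.2,1],
  [0,0,0,0.05,-0.08,1.8,1],
  [0,0,0,0,0,1.8,1],
  [0,0,0,0,0,1.8,1],
  [0,0,0,0,0,1.2,1],
  [0,0,0,0,0,0.9,1],
  [0,0,0,0,0,0,1],
  [0,0,0,0,0,0,1],
])

```text
t: 3.53
tool_pos: [0.5275, -0.0597, 0.1061]
tool_rot: [-2.243, -2.199, 0.0]
contact_force: [0.5, 0.4, 0.7]
opening: 0.0853
```

```bash
python3 -c "
from h import *
to([.527,-.0595,.106])
im2,d2=vision.get_image('scene')
s=cv2.resize(im2[160:285,180:380],None,fx=3.5,fy=3.5,interpolation=3);cv2.imwrite('pics/c2.png',s[:,:,::-1])
"
```

```text
t 3.53 p [ 0.5275 -0.0597  0.1061] F [0.5 0.4 0.7] op 0.0853 q [-0.25 -0.03  1.96  0.    1.22 -0.23]
[[ 0.02  1.   -0.  ]
 [ 1.   -0.02  0.  ]
 [ 0.   -0.   -1.  ]]
move cm [ 0.02 -0.05  0.01]
```

View pics/c2.png

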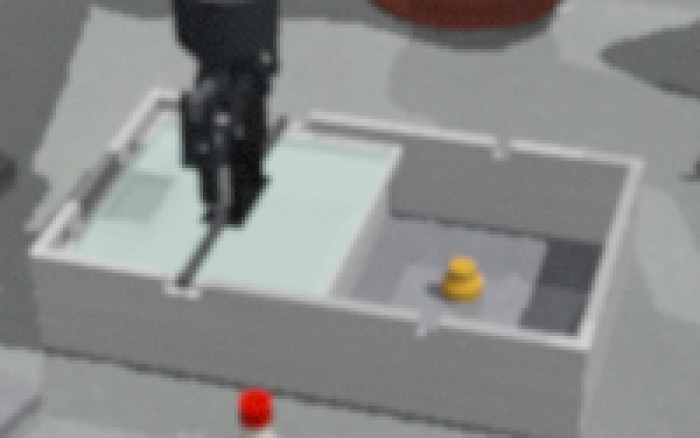

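The fingers straddle the tabs at about (235,190), above the rod. Next I'll pinch.

Call:
jog_arm([
  [0,0,0,0,0,0,0.6],
  [0,0,0,0,0,0,0.5],
  [0,0,0,0,0,0,0.4],
  [0,0,0,0,0,0,0.3],
  [0,0,0,0,0,0,0.2],
  [0,0,0,0,0,0,0],
  [0,0,0,0,0,0,0],
  [0,0,0,0,0,0,0],
], grip_force=30)

```text
t: 4.25
tool_pos: [0.5286, -0.06, 0.1085]
tool_rot: [2.242, 2.198, 0.002]
contact_force: [-1.1, -0.1, 7.5]
opening: 0.0402
```

Call:
jog_arm([
  [0,0,0,0,0,-0.3,0],
  [0,0,0,0.5,0,0,0],
  [0,0,0,1.0,0,0,0],
  [0,0,0,1.0,0,0,0],
  [0,0,0,1.0,0,0,0],
  [0,0,0,1.0,0,0,0],
  [0,0,0,0,0,0,0],
])

```text
t: 4.83
tool_pos: [0.5292, -0.0135, 0.1087]
tool_rot: [2.241, 2.199, 0.005]
contact_force: [7.0, 2.8, -7.6]
opening: 0.0399
```

Call:
jog_arm([
  [0,0,0,1.0,0.1,0,0],
  [0,0,0,1.5,0,0.1,0],
  [0,0,0,1.5,0,0,0],
  [0,0,0,1.5,0,0,0],
  [0,0,0,1.5,0,0,0],
  [0,0,0,1.5,0,0,0],
  [0,0,0,1.5,0,0,0],
  [0,0,0,1.0,0,0,0],
  [0,0,0,0,0,0,0],
])

```text
t: 5.58
tool_pos: [0.5315, 0.097, 0.1087]
tool_rot: [-2.241, -2.2, -0.002]
contact_force: [-1.9, 2.9, 1.3]
opening: 0.0399
```

```bash
python3 -c "
from h import *
state()
im,d=vision.get_image('top'); im2,d2=vision.get_image('scene')
t=cv2.resize(im[165:260,215:365],None,fx=4,fy=4,interpolation=3);s=cv2.resize(im2[160:285,180:380],None,fx=3,fy=3,interpolation=3)
c=np.zeros((770,600,3),np.uint8);c[:380,:600]=t;c[390:765,:600]=s;cv2.imwrite('pics/c3.png',cv2.resize(c,None,fx=.775,fy=.775)[:,:,::-1])
"
```

```text
t 5.58 p [0.5315 0.097  0.1087] F [-1.9  2.9  1.3] op 0.0399 q [ 0.04 -0.01  1.93  0.    1.22  0.06]
[[ 0.019  1.     0.   ]
 [ 1.    -0.019  0.002]
 [ 0.002  0.    -1.   ]]
```

View pics/c3.png

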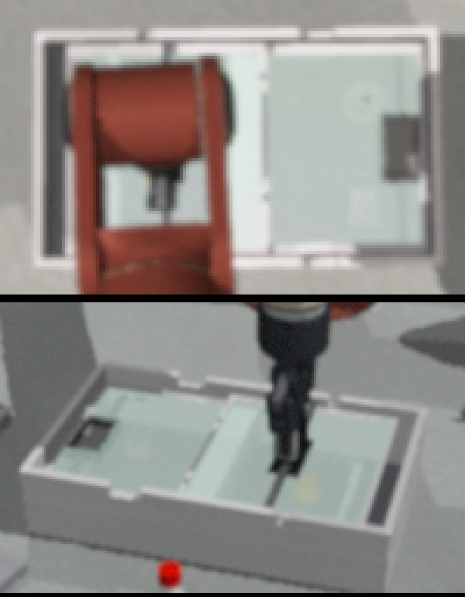

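The upper leaf has come most of the way, with a gap still showing at the left wall. The pull is dark at crop (402,147), and the wheel ring shows through the glass on the far side at (363,100). I'll keep sliding to the stop.

Call:
jog_arm([
  [0,0,0,0.6,0,0,0],
  [0,0,0,0.6,0,0,0],
  [0,0,0,0.5,0,0,0],
  [0,0,0,0.4,0,0,0],
  [0,0,0,0.3,0,0,0],
  [0,0,0,0,0,0,0],
  [0,0,0,0,0,0,0],
])

```text
t: 6.27
tool_pos: [0.532, 0.1196, 0.1086]
tool_rot: [-2.243, -2.199, -0.0]
contact_force: [-4.7, -0.9, 6.5]
opening: 0.0398
```

Call:
jog_arm([
  [0,0,0,0.3,0,0,0],
  [0,0,0,0,0,0,0],
  [0,0,0,0,0,0,0],
])

```text
t: 6.52
tool_pos: [0.5321, 0.1199, 0.1086]
tool_rot: [2.241, 2.197, -0.008]
contact_force: [-5.5, -10.4, 7.7]
opening: 0.0403
```

Call:
jog_arm([
  [0,0,0,-0.2,0,0,0],
  [0,0,0,0,0,0,0.3],
  [0,0,0,0,0,0,0.6],
  [0,0,0,0,0,0,1],
  [0,0,0,0,0,0,1],
  [0,0,0,0,0,0,1],
  [0,0,0,0,0,-1.0,1],
  [0,0,0,0,0,-2.5,1],
  [0,0,0,0,0,-3,1],
  [0,0,0,0,0,-3,1],
  [0,0,0,0,0,-1,1],
])

```text
t: 7.43
tool_pos: [0.5347, 0.1207, 0.22]
tool_rot: [2.239, 2.195, 0.012]
contact_force: [1.0, 0.4, 0.6]
opening: 0.0857
```

Call:
jog_arm([
  [0,0,0,-1.5,0,0,0.5],
  [0,0,0,-3,0,0,0],
  [0,0,0,-3,0,0,0],
  [0,0,0,-3,0,0,0],
  [0,0,0,-3,0,0,0],
  [0,0,0,-3,0,0,0],
  [0,0,0,-3,0,0,0],
  [0,0,0,-3,0,0,0],
  [0,0,0,-2,0,0,0],
  [0,0,0,0,0,0,0],
  [0,0,0,0,0,0,0],
])

```text
t: 8.35
tool_pos: [0.5272, -0.1253, 0.2135]
tool_rot: [-2.246, -2.197, -0.001]
contact_force: [0.9, 1.5, 0.2]
opening: -0.0005
```

```bash
python3 -c "
from h import *
state()
im,d=vision.get_image('top'); im2,d2=vision.get_image('scene')
np.save('imt.npy',im);np.save('ims.npy',im2)
t=cv2.resize(im[165:260,215:365],None,fx=4,fy=4,interpolation=3);s=cv2.resize(im2[160:285,180:380],None,fx=3,fy=3,interpolation=3)
c=np.zeros((770,600,3),np.uint8);c[:380,:600]=t;c[390:765,:600]=s;cv2.imwrite('pics/c4.png',cv2.resize(c,None,fx=.775,fy=.775)[:,:,::-1])
"
```

```text
t 8.35 p [ 0.5272 -0.1253  0.2135] F [0.9 1.5 0.2] op -0.0005 q [-0.37 -0.12  1.85  0.    1.41 -0.35]
[[ 0.022  1.     0.   ]
 [ 1.    -0.022  0.001]
 [ 0.001  0.    -1.   ]]
```

View pics/c4.png

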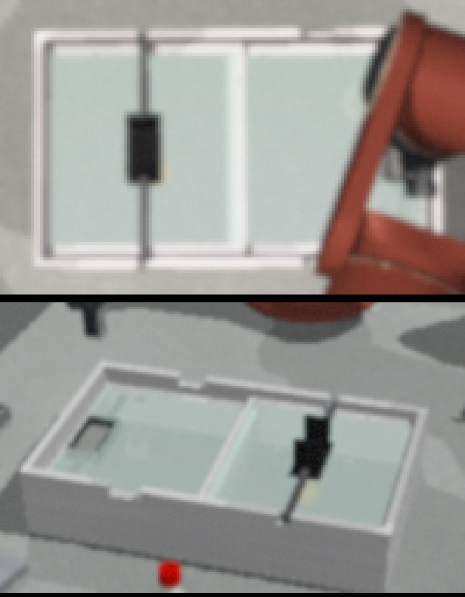

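```bash
python3 -c "
from h import *
print('top',[at_z('top',344.7,212.6,z).round(4) for z in (.052,.062)])
print('scene',[at_z('scene',220.0,217.1,z).round(4) for z in (.052,.062)])
print(tri('top',(344.7,212.6),'scene',(220,217.1)))
f=lambda u,v:(180+u/2.325,160+(v/.775-390)/3)
for c in((104,361),(428,412),(388,592),(24,468)): print('rim',at_z('scene',*f(*c),.084).round(4))
g=lambda u,v:(215+u/3.1,165+v/3.1)
for c in((34,30),(36,270),(440,27)): print('rimtop',at_z('top',*g(*c),.084).round(4))
for y in (-.0925,-.0825):
  q=np.array([0,y-.0765]); print(np.array([.53,.0275])+R.from_euler('z',-.02).as_matrix()[:2,:2]@q)
"
```

```text
top [array([ 0.5263, -0.1408,  0.052 ]), array([ 0.5255, -0.1394,  0.062 ])]
scene [array([ 0.5194, -0.1407,  0.052 ]), array([ 0.5329, -0.1347,  0.062 ])]
(array([ 0.52559428, -0.13912121,  0.05650107]), np.float64(0.0021655163680668575))
rim [ 0.4088 -0.1662  0.084 ]
rim [0.4253 0.233  0.084 ]
rim [0.7372 0.238  0.084 ]
rim [ 0.6393 -0.1705  0.084 ]
rimtop [0.6515 0.2258 0.084 ]
rimtop [0.4126 0.2272 0.084 ]
rimtop [ 0.6428 -0.1788  0.084 ]
[ 0.52662023 -0.1414662 ]
[ 0.52682021 -0.1314682 ]
```

Call:
jog_arm([
  [0,0,0,-0.75,0,1.5,0],
  [0,0,0,-0.7,0,2.5,0],
  [0,0,0,0,0,2.5,0],
  [0,0,0,0,0,2.5,0],
  [0,0,0,0,0,1.5,0],
  [0,0,0,0,0,1.0,0],
  [0,0,0,0,0,0.5,0],
  [0,0,0,0,0,0.4,0],
  [0,0,0,0,0,0.2,0],
  [0,0,0,0,0,0,0],
  [0,0,0,0,0,0,0],
])

```text
t: 9.37
tool_pos: [0.5276, -0.1394, 0.0884]
tool_rot: [2.242, 2.198, 0.001]
contact_force: [0.6, 0.1, 0.3]
opening: 0.0003
```

```bash
python3 -c "
from h import *
to([.5265,-.14,.078])
im2,d2=vision.get_image('scene')
s=cv2.resize(im2[185:245,190:300],None,fx=6,fy=6,interpolation=3);cv2.imwrite('pics/c5.png',s[:,:,::-1])
"
```

```text
t 9.37 p [ 0.5276 -0.1394  0.0884] F [0.6 0.1 0.3] op 0.0003 q [-0.39  0.03  1.93  0.    1.18 -0.37]
[[ 0.02   1.     0.002]
 [ 1.    -0.02  -0.001]
 [-0.001  0.002 -1.   ]]
move cm [-0.06 -0.12  1.04]
```

View pics/c5.png

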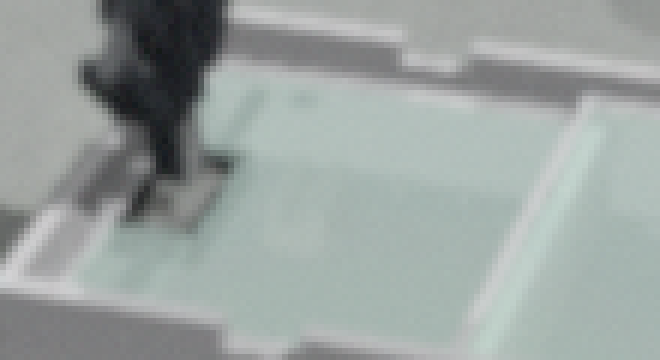

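The closed tips are over the recess at about (172,175), with the grey plate visible around them. I'll lower gently.

Call:
jog_arm([
  [0,0,0,-0.05,-0.1,0.4,0],
  [0,0,0,0,0,0.4,0],
  [0,0,0,0,0,0.3,0],
  [0,0,0,0,0,0,0],
  [0,0,0,0,0,0,0],
])

```text
t: 9.83
tool_pos: [0.5256, -0.1396, 0.0758]
tool_rot: [-2.243, -2.198, 0.001]
contact_force: [0.3, 0.7, -1.3]
opening: -0.0001
```

Call:
jog_arm([
  [0,0,0,0,0,0.2,0],
  [0,0,0,0,0,0.2,0],
  [0,0,0,0,0,0.2,0],
  [0,0,0,0,0,0,0],
  [0,0,0,0,0,0,0],
])

```text
t: 10.25
tool_pos: [0.5263, -0.1398, 0.0711]
tool_rot: [2.243, 2.199, 0.0]
contact_force: [-0.8, 0.5, 5.1]
opening: -0.0002
```

Call:
jog_arm([
  [0,0,0,0,0,0.2,0],
  [0,0,0,0,0,0.15,0],
  [0,0,0,0,0,0,0],
  [0,0,0,0,0,0,0],
])

```text
t: 10.58
tool_pos: [0.5263, -0.1399, 0.0681]
tool_rot: [2.243, 2.199, -0.0]
contact_force: [-1.9, 0.5, 7.8]
opening: -0.0
```

Call:
jog_arm([
  [0,0,0,0,0,0.15,0],
  [0,0,0,0,0,0,0],
  [0,0,0,0,0,0,0],
])

```text
t: 10.83
tool_pos: [0.5264, -0.1399, 0.067]
tool_rot: [2.243, 2.199, -0.0]
contact_force: [-4.4, 1.5, 9.7]
opening: 0.0001
```

Call:
jog_arm([
  [0,0,0,0,0,0.15,0],
  [0,0,0,0,0,0,0],
  [0,0,0,0,0,0,0],
])

```text
t: 11.08
tool_pos: [0.5265, -0.14, 0.0669]
tool_rot: [-2.243, -2.199, 0.001]
contact_force: [-8.7, 3.3, 18.2]
opening: -0.0001
```

Call:
jog_arm([
  [0,0,0,0.3,0,0,0],
  [0,0,0,0.3,0,0,0],
  [0,0,0,0.3,0,0,0],
  [0,0,0,0.3,0,0,0],
  [0,0,0,0.3,0,0,0],
  [0,0,0,0,0,0,0],
])

```text
t: 11.58
tool_pos: [0.5267, -0.1259, 0.0669]
tool_rot: [2.241, 2.199, -0.004]
contact_force: [-8.6, -1.5, 18.1]
opening: -0.0002
```

Call:
jog_arm([
  [0,0,0,0.4,0,0,0],
  [0,0,0,0.4,0,0,0],
  [0,0,0,0.4,0,0,0],
  [0,0,0,0.4,0,0,0],
  [0,0,0,0.4,0,0,0],
  [0,0,0,0.4,0,0,0],
  [0,0,0,0,0,0,0],
])

```text
t: 12.17
tool_pos: [0.5272, -0.1016, 0.0669]
tool_rot: [2.242, 2.199, -0.003]
contact_force: [-9.2, -0.8, 18.1]
opening: -0.0003
```

Call:
jog_arm([
  [0,0,0,0.5,0.05,0,0],
  [0,0,0,0.7,0.05,0,0],
  [0,0,0,0.8,0,0,0],
  [0,0,0,0.8,0,0,0],
  [0,0,0,0.8,0,0,0],
  [0,0,0,0.8,0,0,0],
  [0,0,0,0.8,0,0,0],
  [0,0,0,0.8,0,0,0],
  [0,0,0,0.6,0,0,0],
  [0,0,0,0.4,0,0,0],
  [0,0,0,0,0,0,0],
])

```text
t: 13.08
tool_pos: [0.5287, -0.0308, 0.0668]
tool_rot: [-2.241, -2.199, 0.005]
contact_force: [-12.5, -0.3, 22.2]
opening: 0.0003
```

Call:
jog_arm([
  [0,0,0,0.4,0,0,0],
  [0,0,0,0.4,0,0,0],
  [0,0,0,0.3,0,0,0],
  [0,0,0,0.3,0,0,0],
  [0,0,0,0,0,0,0],
  [0,0,0,0,0,0,0],
])

```text
t: 13.58
tool_pos: [0.529, -0.0175, 0.0669]
tool_rot: [-2.242, -2.199, 0.006]
contact_force: [-13.9, -2.9, 21.4]
opening: 0.0
```

Call:
jog_arm([
  [0,0,0,0.2,-0.1,-0.1,0],
  [0,0,0,0.2,-0.1,0,0],
  [0,0,0,0.2,0,0,0],
  [0,0,0,0.2,0,0,0],
  [0,0,0,0,0,0,0],
  [0,0,0,0,0,0,0],
])

```text
t: 14.08
tool_pos: [0.5299, -0.0105, 0.0675]
tool_rot: [2.238, 2.195, 0.001]
contact_force: [-0.6, -5.9, 8.6]
opening: -0.0
```

Call:
jog_arm([
  [0,0,0,0.2,0,0,0],
  [0,0,0,0.1,0,0,0],
  [0,0,0,0,0,0,0],
  [0,0,0,0,0,0,0],
])

```text
t: 14.42
tool_pos: [0.5299, -0.0103, 0.0676]
tool_rot: [2.235, 2.193, -0.006]
contact_force: [-1.5, -16.6, 8.0]
opening: 0.0
```

Call:
jog_arm([
  [0,0,0,-0.6,0,0,0],
  [0,0,0,-0.2,0,-0.5,0],
  [0,0,0,0,0,-2,0],
  [0,0,0,0,0,-3,0],
  [0,0,0,0,0,-3.5,0.5],
  [0,0,0,-2,0,-3.5,1],
  [0,0,0,-3,0,-2,1],
  [0,0,0,-3.5,0,0,1],
  [0,0,0,-3.5,0,0,1],
  [0,0,0,-3.5,0,0,1],
  [0,0,0,-3.5,0,0,1],
  [0,0,0,-3.5,0,0,1],
])

```text
t: 15.42
tool_pos: [0.5226, -0.2403, 0.2096]
tool_rot: [2.243, 2.199, 0.0]
contact_force: [1.7, -0.5, 0.6]
opening: 0.0854
```

Call:
jog_arm([
  [0,0,0,-3.5,0,0,1],
  [0,0,0,-3,0,0,1],
  [0,0,0,0,0,0,1],
])

```text
t: 15.67
tool_pos: [0.5209, -0.3084, 0.2095]
tool_rot: [2.248, 2.193, -0.002]
contact_force: [-0.6, 0.3, 0.0]
opening: 0.0851
```

```bash
python3 -c "
from h import *
state()
im,d=vision.get_image('top'); im2,d2=vision.get_image('scene');np.save('dt.npy',d)
t=cv2.resize(im[165:260,215:365],None,fx=4,fy=4,interpolation=3);s=cv2.resize(im2[160:285,180:380],None,fx=3,fy=3,interpolation=3)
c=np.zeros((770,600,3),np.uint8);c[:380,:600]=t;c[390:765,:600]=s;cv2.imwrite('pics/c6.png',cv2.resize(c,None,fx=.775,fy=.775)[:,:,::-1])
"
```

```text
t 15.67 p [ 0.5209 -0.3084  0.2095] F [-0.6  0.3  0. ] op 0.0851 q [-0.66  0.04  1.7  -0.    1.4  -0.63]
[[ 0.025  1.    -0.   ]
 [ 1.    -0.025 -0.002]
 [-0.002 -0.    -1.   ]]
```

View pics/c6.png

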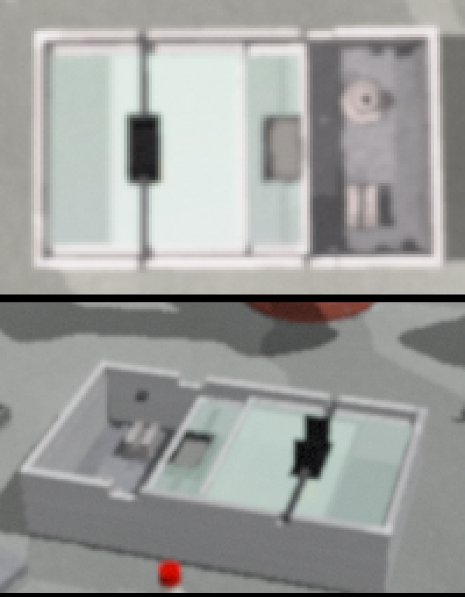

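The right end is open. The wheel's hub is at crop (366,100) and the jaw block at (368,205), with both leaves at the left.

```bash
python3 -c "
from h import *
g=lambda u,v:(215+u/3.1,165+v/3.1)
print('hub',at_z('top',*g(366,100),.036),'disc',at_z('top',*g(363,101),.014))
d=np.load('dt.npy');a,b=g(366,100)
a,b=int(round(a)),int(round(b))
for j in range(b-1,b+2):
  for i in range(a-1,a+2): print(at_d('top',i,j,d[j,i]).round(4),end=' ')
print('jaw',at_z('top',*g(368,205),.032))
print('leafR edge',at_z('top',*g(306,150),.062))
to([.583,-.1045,.12])
im,_=vision.get_image('top')
cv2.imwrite('pics/c7.png',cv2.resize(im[168:252,310:366],None,fx=9,fy=7*9/7,interpolation=3)[:600,:,::-1])
"
```

```text
hub [ 0.57774872 -0.10803556  0.036     ] disc [ 0.57953479 -0.1073411   0.014     ]
[ 0.5821 -0.105   0.0343] [ 0.5816 -0.1078  0.0378] [ 0.5817 -0.1111  0.0363] [ 0.5783 -0.1044  0.0388] [ 0.5783 -0.1076  0.0384] [ 0.5783 -0.1109  0.0372] [ 0.5759 -0.105   0.0321] [ 0.5752 -0.1076  0.0373] [ 0.5754 -0.111   0.0349] jaw [ 0.47013022 -0.10647679  0.032     ]
leafR edge [ 0.525627   -0.04313665  0.062     ]
t 15.77 p [ 0.5213 -0.3045  0.2092] F [ 0.5  0.3 -0.4] op 0.0854 q [-0.65  0.03  1.71  0.    1.4  -0.63]
[[ 0.022  1.    -0.   ]
 [ 1.    -0.022  0.001]
 [ 0.001 -0.001 -1.   ]]
move cm [20.12  5.73  8.94]
```

Call:
jog_arm([
  [0,0,0,2.9,0.8,0,0.55],
  [0,0,0,3.4,0.95,0,0.55],
  [0,0,0,3.4,0.95,0,0.55],
  [0,0,0,3.4,0.95,0,0.55],
  [0,0,0,3.4,0.95,0,0.55],
  [0,0,0,3.4,0.83,1.0,0.55],
  [0,0,0,0,0,3,0.55],
  [0,0,0,0,0,3,0.55],
  [0,0,0,0,0,2.5,0.55],
  [0,0,0,0,0,1.4,0.55],
  [0,0,0,0,0,0,0.55],
  [0,0,0,0,0,0,0.55],
])

```text
t: 16.82
tool_pos: [0.5796, -0.105, 0.1006]
tool_rot: [-2.242, -2.199, 0.001]
contact_force: [0.8, -0.1, 1.0]
opening: 0.047
```

```bash
python3 -c "
from h import *
to([.580,-.107,.039])
"
```

```text
t 16.82 p [ 0.5796 -0.105   0.1006] F [ 0.8 -0.1  1. ] op 0.047 q [-0.31  0.11  1.82  0.    1.21 -0.29]
[[ 0.019  1.    -0.001]
 [ 1.    -0.019  0.   ]
 [ 0.    -0.001 -1.   ]]
move cm [-0.2   0.05  6.16]
```

Call:
jog_arm([
  [0,0,0,-0.2,0.05,1.0,0.55],
  [0,0,0,0,0,1.4,0.55],
  [0,0,0,0,0,1.2,0.55],
  [0,0,0,0,0,0.9,0.55],
  [0,0,0,0,0,0.7,0.55],
  [0,0,0,0,0,0.5,0.55],
  [0,0,0,0,0,0.4,0.55],
  [0,0,0,0,0,0,0.55],
  [0,0,0,0,0,0,0.55],
])

```text
t: 17.57
tool_pos: [0.5766, -0.1072, 0.037]
tool_rot: [-2.238, -2.194, 0.008]
contact_force: [-8.6, 1.0, -0.5]
opening: 0.0472
```

Call:
jog_arm([
  [0,0,0,0,0,0,0.4],
  [0,0,0,0,0,0,0.3],
  [0,0,0,0,0,0,0.2],
  [0,0,0,0,0,0,0],
  [0,0,0,0,0,0,0],
  [0,0,0,0,0,0,0],
  [0,0,0,0,0,0,0],
], grip_force=40)

```text
t: 18.15
tool_pos: [0.5805, -0.1078, 0.0398]
tool_rot: [2.243, 2.199, 0.0]
contact_force: [0.2, 0.2, -2.1]
opening: 0.022
```

Call:
jog_arm([
  [0,0,0,0,0,-0.5,0],
  [0,0,0,0,0,-1,0],
  [0,0,0,0,0,-1.5,0],
  [0,0,0,0,0,-2.5,0],
  [0,0,0,0,0,-2.5,0],
  [0,0,0,0,0,-2.5,0],
  [0,0,0,0,0,-2.0,0],
  [0,0,0,0,0,-0.5,0],
  [0,0,0,0,0,0,0],
])

```text
t: 18.9
tool_pos: [0.5818, -0.1082, 0.173]
tool_rot: [2.24, 2.196, 0.004]
contact_force: [-0.0, -0.5, -1.6]
opening: 0.0226
```

```bash
python3 -c "
from h import *
to([.491,-.358,.17])
"
```

```text
t 18.9 p [ 0.5818 -0.1082  0.173 ] F [-0.  -0.5 -1.6] op 0.0226 q [-0.31  0.03  1.77  0.    1.33 -0.29]
[[ 0.02   1.     0.005]
 [ 1.    -0.02  -0.002]
 [-0.002  0.005 -1.   ]]
move cm [-25.16  -8.58   0.3 ]
```

Fz reads −1.6 N, which fits the wheel's weight, and the opening is about 22 mm, so the wheel is held. I'll carry it to the tray.

Call:
jog_arm([
  [0,0,0,-2,-0.7,0,0],
  [0,0,0,-2.8,-0.95,0,0],
  [0,0,0,-2.8,-0.95,0,0],
  [0,0,0,-2.8,-0.95,0,0],
  [0,0,0,-2.8,-0.95,0,0],
  [0,0,0,-2.8,-0.95,0,0],
  [0,0,0,-2.8,-0.95,0,0],
  [0,0,0,-2.8,-0.95,0,0],
  [0,0,0,-2.2,-0.75,0,0],
  [0,0,0,-1.3,-0.45,0,0],
  [0,0,0,0,0,0,0],
])

```text
t: 19.82
tool_pos: [0.4882, -0.3587, 0.168]
tool_rot: [-2.245, -2.194, 0.001]
contact_force: [-0.5, 0.4, -1.1]
opening: 0.0221
```

Call:
jog_arm([
  [0,0,0,0,0,1.5,0],
  [0,0,0,0,0,2.5,0],
  [0,0,0,0,0,2.5,0],
  [0,0,0,0,0,2,0],
  [0,0,0,0,0,1,0],
  [0,0,0,0,0,0,0],
  [0,0,0,0,0,0,0],
])

```text
t: 20.4
tool_pos: [0.4899, -0.3561, 0.0743]
tool_rot: [-2.242, -2.199, -0.0]
contact_force: [0.4, 0.5, -2.9]
opening: 0.0223
```

```bash
python3 -c "
from h import *
to([.491,-.358,.039])
im2,d2=vision.get_image('scene'); im,_=vision.get_image('top')
s=cv2.resize(im2[160:250,90:210],None,fx=4,fy=4,interpolation=3);t=cv2.resize(im[185:260,370:470],None,fx=3,fy=3,interpolation=3)
c=np.zeros((360,790,3),np.uint8);c[:,:480]=s;c[:225,490:]=t
cv2.imwrite('pics/c8.png',c[:,:,::-1])
"
```

```text
t 20.4 p [ 0.4899 -0.3561  0.0743] F [ 0.4  0.5 -2.9] op 0.0223 q [-0.75  0.18  1.79  0.    1.17 -0.73]
[[ 0.019  1.    -0.001]
 [ 1.    -0.019  0.001]
 [ 0.001 -0.001 -1.   ]]
move cm [-0.19  0.11  3.53]
```

View pics/c8.png

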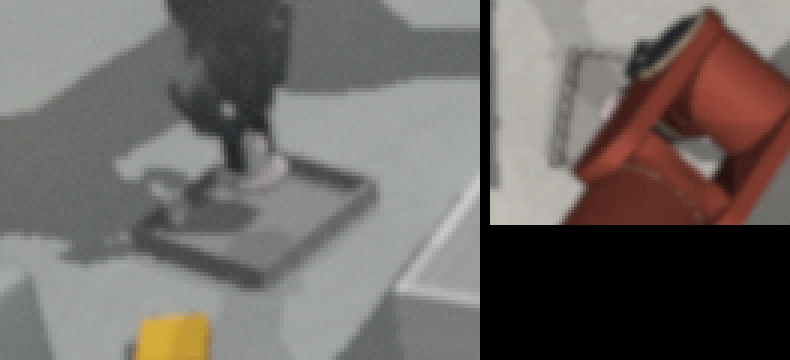

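The wheel is held flat, hub up, over the tray at about (252,175). I'll lower it.

Call:
jog_arm([
  [0,0,0,-0.1,0.1,0.8,0],
  [0,0,0,0,0,0.9,0],
  [0,0,0,0,0,0.8,0],
  [0,0,0,0,0,0.5,0],
  [0,0,0,0,0,0.3,0],
  [0,0,0,0,0,0,0],
  [0,0,0,0,0,0,0],
])

```text
t: 21.08
tool_pos: [0.4907, -0.358, 0.0415]
tool_rot: [-2.243, -2.199, 0.0]
contact_force: [0.4, 0.1, -1.4]
opening: 0.0224
```

Call:
jog_arm([
  [0,0,0,0,0,0.15,0],
  [0,0,0,0,0,0.1,0],
  [0,0,0,0,0,0,0],
  [0,0,0,0,0,0,0],
])

```text
t: 21.42
tool_pos: [0.4909, -0.3581, 0.0395]
tool_rot: [2.243, 2.199, 0.0]
contact_force: [-0.1, 0.5, -1.3]
opening: 0.0221
```

Call:
jog_arm([
  [0,0,0,0,0,0.1,0],
  [0,0,0,0,0,0.1,0],
  [0,0,0,0,0,0,0],
  [0,0,0,0,0,0,0],
])

```text
t: 21.75
tool_pos: [0.491, -0.3582, 0.0378]
tool_rot: [2.243, 2.199, 0.0]
contact_force: [-1.5, 0.5, 1.5]
opening: 0.0222
```

Contact with the tray floor: Fz changed sign at z = 0.0378. I'll release and retreat.

Call:
jog_arm([
  [0,0,0,0,0,0,0.35],
  [0,0,0,0,0,0,0.45],
  [0,0,0,0,0,0,0.55],
  [0,0,0,0,0,0,0.55],
  [0,0,0,0,0,0,0.55],
  [0,0,0,0,0,-0.5,0.55],
  [0,0,0,0,0,-1.5,0.55],
  [0,0,0,0,0,-3,0.55],
  [0,0,0,0,0,-3.5,0.55],
  [0,0,0,0,0,-3.5,0.55],
  [0,0,0,0,0,-3.5,0.55],
  [0,0,0,0,0,-1.5,0.55],
])

```text
t: 22.75
tool_pos: [0.4926, -0.3596, 0.2142]
tool_rot: [2.237, 2.193, 0.001]
contact_force: [0.2, -0.2, 0.7]
opening: 0.0473
```

Call:
jog_arm([
  [0,0,0,-2,-1.5,0,0.55],
  [0,0,0,-2.5,-2,0,0.55],
  [0,0,0,-2.5,-2,0,0.55],
  [0,0,0,-2.5,-2,0,0.55],
  [0,0,0,-2.5,-2,0,0.55],
  [0,0,0,-2.5,-2,0,0.55],
  [0,0,0,-2.5,-2,0,0.55],
  [0,0,0,-2,-1.5,0,0.55],
  [0,0,0,0,0,0,0.55],
  [0,0,0,0,0,0,0.55],
])

```text
t: 23.58
tool_pos: [0.3362, -0.5458, 0.2075]
tool_rot: [2.246, 2.196, 0.001]
contact_force: [0.8, 0.9, 0.2]
opening: 0.0473
```

```bash
python3 -c "
from h import *
state()
im2,d2=vision.get_image('scene'); im,d=vision.get_image('top');np.save('dt.npy',d)
s=cv2.resize(im2[160:290,110:380],None,fx=2.5,fy=2.5,interpolation=3);t=cv2.resize(im[165:260,215:445],None,fx=3,fy=3,interpolation=3)
c=np.zeros((600,700,3),np.uint8);c[:285,:690]=t;c[290:600,:675]=s[:310]
cv2.imwrite('pics/c9.png',c[:,:,::-1])
"
```

```text
t 23.58 p [ 0.3362 -0.5458  0.2075] F [0.8 0.9 0.2] op 0.0473 q [-1.13  0.12  1.62  0.    1.4  -1.11]
[[ 0.022  1.     0.   ]
 [ 1.    -0.022  0.   ]
 [ 0.     0.    -1.   ]]
```

View pics/c9.png

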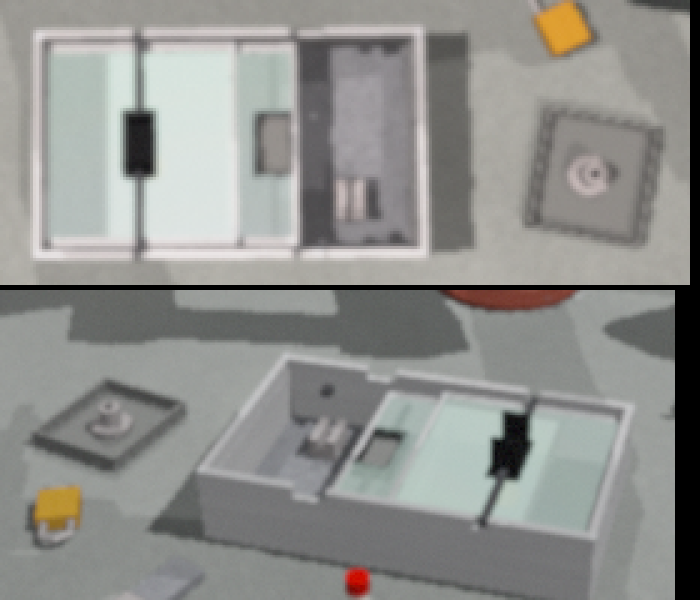

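The wheel stands flat, hub up, at the centre of the tray: top crop (592,174), tray centre about (595,173). Both leaves are at the left and the jaw block is in place. The gripper is clear of everything, so I'll hand in.

```bash
python3 -c "
from h import *
print('leafR edge y',at_z('top',215+296/3,165+150/3,.062), 'wheel',at_z('top',215+592/3,165+174/3,.034))
print(ctrl.finish_job())"
```

```text
leafR edge y [ 0.52059407 -0.04283579  0.062     ] wheel [ 0.48913968 -0.35487479  0.034     ]
the job is handed in; nothing more can be done
None
```

I did the whole task and handed the job in at about 23.7 s of the 72 s allowed; no verdict was reported.

- **Upper leaf:** I pinched its catch with 30 N and slid it to the left stop. In the pictures its rods stand in the left notches.
- **Lower leaf:** I pressed the plate right down (z stopped moving at about 18 N) and slid the leaf left until it stopped. The largest force read at the wrist was about 26 N, against the 60 N limit.
- **Wheel:** I took it by the hub and set it down in the tray, where it touched at 1.5 N, then let go.

**Last checks:**
- **Wheel position:** it stands hub up at (0.489, -0.355), a few millimetres from the tray's centre.
- **Leaf positions:** both leaves are at the left. The lower leaf's right edge was measured at y = -0.043, about 3 mm from where it should be at its stop, well inside the 14.5 mm allowed.
- **Other things:** the jaw block and padlock look undisturbed in the last picture. I did not measure the other things on the bench, and several were outside that picture.
- **Gripper:** it was clear of everything, with under 1 N on it.

**Disagreements:**
- **Camera views:** the scene camera put the case and the tray 5 to 17 mm away from the top camera. The contact positions at the stops agreed with the top camera.
- **Side force at the wheel:** about 8.6 N showed while going down to the wheel. It was gone once the fingers closed on the hub, and I don't know what caused it.

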